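Draw a chisel from its stand and hold it level for inspection

TASK

I want to look at the edge of the wood chisel. Take the lamp by its knob and swing it to the robot's left, 50 degrees or more, out of the way of the two tool stands; then draw the chisel out of its stand along the way it leans, turn it level and keep holding it up there, well over 15 cm above the bench and touching nothing but your gripper: the job finishes with the chisel still held level and still. Leave the red screwdriver in its stand and do not disturb the wood block or the tape measure.

Things in the scene. Friction and masses are not known exactly. Their poses are not given: they have to be found in the camera images.
- lamp_arm (a joint): angle of the bench lamp's arm about its upright hinge, rad. 0: the arm points along -x of lamp (towards the robot); grows as the head swings to the robot's left (clockwise seen from above); stops at -0.4 and 1.2. A stiff hinge, about 0.12 N m of friction; it stays where it is left.
- lamp_hinge (a point): a point on the lamp's upright hinge axis, 245 mm above the bench (at the same height as lamp_knob). The hub's top is 223 mm above the bench.
- lamp_knob (a point): upper part of the black upright round knob (20 mm across, 35 mm high, top 13 mm above this point) fixed on top of the lamp's head, 240 mm from the hinge axis, 245 mm above the bench. The head, a flat white box 70 mm along the arm and 84 mm across, lies 200 to 220 mm above the bench; at the start it hangs over the stands, in the gripper's way.
- chisel: loose wood chisel, 216 mm long, 0.16 kg, mostly in the pale handle. +y runs from the blade's tip (y -108 mm) to the handle's end (y 107); handle 30 x 30 mm, y 2 to 107; blade 18 mm wide (x), 4 thick, y -108 to -6. Tool axis at x 0, z 15 mm. It starts in a stand, handle up, leaning 40 degrees from upright towards the robot, x axis level, to the robot's left; grip it across x, from above.
- chisel_grip (a point): point on the axis of the chisel handle, 28 mm below its upper end (y = 79 mm in the chisel's frame): a good place to grip; axes as the chisel's.
- chisel_tip (a point): the middle of the tip of the chisel's blade; axes as the chisel's.
- stand_a: one of two like wooden tool stands fixed to the bench; either place may hold the chisel. Origin on the bench top. A square pocket, 33 mm inside, 43 outside, 35 deep, leans 40 degrees towards the stand's -x; its floor, 94 mm above the bench, carries the handle, the blade goes through it. Rim up to 136 mm above the bench. A draw of 145 mm along the lean frees the chisel.
- stand_b: the other tool stand, just like stand_a, about 90 mm beside it.
- screwdriver: screwdriver with a red handle (30 mm thick), 206 mm long, loose in the other stand in the same way, leaning too; leave it there. +y runs to the handle's end.
- wood_block: loose wood block 45 x 70 x 40 mm lying on the bench to the right; origin under its centre. Leave it alone.
- tape_measure: yellow tape measure 36 x 87 x 62 mm standing on the bench to the right; origin under its centre. Leave it alone.
- lamp: the bench lamp's fixed part: a dark foot plate 60 x 70 mm screwed to the bench, origin under its centre, and an upright post 18 mm thick on the hinge axis. A wall cabinet hangs about 0.7 m above the bench, from 0.59 m ahead of the robot to the wall; a tall blue parts cabinet stands just right of the lamp, its front 0.65 m ahead.
Things that resemble listed ones, but are neither listed nor needed, are in the scene too. What is shaped like the stand_a but black or blue is not meant.

How it is judged:
On the way, in this order (a step that is already met when the one before it is completed fails the run):
1. the lamp is swung clear to the left (joint over 0.7 rad) while the chisel is still in its stand (value of joint lamp_arm above 0.7 rad and distance of chisel from where it was at the start of the episode below 0.03 m), for 0.2 s.
2. the chisel is drawn out of its stand and held in the gripper, the tip over 0.10 m above the bench (contact force between chisel and the fingers above 1 N and contact force between chisel and stand_a below 0.1 N and contact force between chisel and stand_b below 0.1 N and height (world z) of chisel_tip above 0.1 m and distance of chisel from where it was at the start of the episode above 0.09 m), for 0.1 s.
At the end, for the whole second after the job is handed in: the gripper holds the chisel within 0.25 rad of level, its origin over 0.15 m and its tip over 0.13 m above the bench, still, touching no stand, lamp, tool or block; the lamp's arm is beyond 0.7 rad and the screwdriver within 30 mm of where it stood (contact force between chisel and the fingers above 1 N and height (world z) of chisel above 0.15 m and height (world z) of chisel_tip above 0.13 m and angle between chisel's own y axis and vertical between 1.32 and 1.82 rad and linear speed of chisel below 0.03 m/s and angular speed of chisel below 0.2 rad/s and value of joint lamp_arm above 0.7 rad and distance of screwdriver from where it was at the start of the episode below 0.03 m and contact force between chisel and stand_a below 0.1 N and contact force between chisel and stand_b below 0.1 N and contact force between chisel and lamp below 0.1 N and contact force between chisel and screwdriver below 0.1 N and contact force between chisel and wood_block below 0.1 N and contact force between chisel and tape_measure below 0.1 N); the arm keeps its last pose, push and grip.
It fails at once if the screwdriver is moved more than 30 mm (distance of screwdriver from where it was at the start of the episode above 0.03 m).
It fails at once if the wood block is moved more than 30 mm (distance of wood_block from where it was at the start of the episode above 0.03 m).
It fails at once if the tape measure is moved more than 30 mm (distance of tape_measure from where it was at the start of the episode above 0.03 m).
It also fails if it takes over 53 s, if anything falls off the work surface, if the arm or the gripper's body presses on something with over 40 N, if the wrist force passes 120 N, or if a joint passes its speed limit or range.

ROBOT

A 7-joint arm with a two-finger parallel gripper is mounted at the origin on a cart in front of the work surface, level with it; the furniture and walls round the work are solid. World frame = base frame: x ahead of the robot, y to its left, z up, the work surface at z = 0. Lengths are in m, angles in rad, forces in N, time in s.
With the tool pointing down it reaches from about 0.425 to 0.925 m from the base axis. Payload 6.8 kg.
Tool frame: the origin (TCP) lies on the front face of the gripper's body, between the roots of the fingers; the fingertips stand 73 mm ahead of it and the grasp point (between the pads) lies 54 mm ahead of it (env.nose_length is the distance from the TCP to the fingertips, in m); z points along the fingers, y is the line along which they close (so a half turn about z gives the same grasp; the last joint's range is limited). The gripper opens to 85 mm and grips with 20 to 120 N. Pads are 22 mm wide; open, the fingers measure 114 mm over their backs; the gripper's body (76 mm by 85 mm) begins 54 mm behind the grasp point. The pads swing forward as they close: fully open they stand 13 mm farther back than shut.
Start: joints at [1.116, 0.477, 0.022, 1.555, -0.011, 1.109, -0.083], TCP at [0.229, -0.635, 0.304] pointing down, gripper open.
Joint ranges: [-2.96, 2.96], [-0.34, 2.1], [-1.41, 1.46], [0.24, 2.44], [-1.37, 4.51], [0.17, 1.92], [-2.96, 2.96]. Speed limits (rad/s): [2.39, 2.39, 3.14, 3.14, 3.14, 3.14, 3.14].

INTERFACE

Orientations are given as a unit quaternion [w, x, y, z].
In Python, from cell import env, kin, camera, calibration, job gives the robot as it stands. The module is installed in compiled form; this text tells all that it offers. Calls block until the motion is done:
- env.reach(position, orientation): joint-space move of the TCP to a pose.
- env.movel(position, velocity=0.15, rot=None, stop_force=None): straight line of the TCP; rot=None keeps the orientation; velocity is the mean speed in m/s. With stop_force (N) it stops when the force on the tool has changed by that much, and returns True; else False.
- env.goto_joints(angles): joint-space move.
- env.grip(opening, f_grip=None): finger opening in m; f_grip is the grip in N (None keeps the last); returns when the fingers have stopped.
- env.dwell(seconds).
- kin.inverse_kinematics(position, orientation): joint angles nearest the present ones, or None.
- env.get_state(): the state.
- camera(name): name is "scene" or "top"; returns (picture, depth): 420x560x3 uint8, blue, green, red; 420x560 float32, m along the optical axis (not along the pixel's ray), 0 where there is no reading.
- calibration(name): a dict with "fx", "fy", "cx", "cy" (pixels), "rvec" (rotation vector, rad) and "tvec" (3), from world to camera coordinates, as OpenCV has them. Camera axes: x right, y down, z forward; pixel columns grow to the right and rows downward; lengths in m; the calibration is good to about 2 mm. A picture is of the moment at which its call begins. calibration takes no time and is no camera call.
A pose or a line that the arm cannot do raises env.PlanningError and nothing moves.
- job.job_done(): hands the job in; it is judged then, once.
The state is a dict: "time": time; "qpos": joint angles; "joint_velocities": joint speeds; "joint_torque": joint torques, N m; "tcp_pos": TCP position; "orientation": TCP orientation; "force": force on the tool from outside, world axes, zero at the start; "torque": the same for the moment, N m; "opening": finger opening in m; "gripper_force": force on a finger pad.
Only numpy, scipy, OpenCV 4.12 (cv2) and the standard library are available. Lean on these libraries where they do the work, as an engineer would, in place of code of your own. Each camera call takes 0.05 s, during which the arm holds its last target. There are 200 camera calls.

## Working session

There is one attempt and no reset: what is moved stays moved. The work goes in short steps, each a Python script; the robot and the scene stay as the last script left them, time stands still between calls to the robot, and variables do not carry over. Pictures are saved under pics/ and viewed, at most 10 in all, crops included, and the job is handed in when it is done.

```bash
mkdir -p pics
cat > h.py <<'E'
import numpy as np, cv2
from cell import env, kin, camera, calibration, job
from scipy.spatial.transform import Rotation as R
def cal(n):
    c=calibration(n);Rm=cv2.Rodrigues(np.array(c["rvec"],float))[0];return c,Rm,np.array(c["tvec"],float).ravel()
def cloud(n,d):
    c,Rm,t=cal(n);v,u=np.mgrid[:d.shape[0],:d.shape[1]]
    P=np.stack([(u-c["cx"])/c["fx"]*d,(v-c["cy"])/c["fy"]*d,d],-1)
    return (P-t)@Rm
def quat(M):
    q=R.from_matrix(M).as_quat();return [q[3],q[0],q[1],q[2]]
E
python3 - <<'E'
from h import *
for n in("scene","top"):
    p,d=camera(n);cv2.imwrite(f"pics/{n}0.png",p);np.savez(f"{n}0.npz",p=p,d=d)
    c,Rm,t=cal(n);print(n,c,-Rm.T@t)
s=env.get_state();print(s["time"],s["tcp_pos"],s["orientation"],s["opening"])
E
```

```text
scene {'fx': 420.08229654708106, 'fy': 420.08229654708106, 'cx': 282.409523393291, 'cy': 201.44385779569274, 'rvec': array([ 0.76143827, -2.3846405 ,  1.3128176 ]), 'tvec': array([0.47530718, 0.28654588, 0.80572644])} [0.06321628 0.70234742 0.67818314]
top {'fx': 520.602695020407, 'fy': 520.602695020407, 'cx': 281.42019703828174, 'cy': 206.69451392319368, 'rvec': array([ 2.14358404, -2.15963858,  0.1856144 ]), 'tvec': array([0.02707474, 0.58235773, 1.41530624])} [0.36176088 0.05297739 1.48636731]
0.1 [ 0.22926594 -0.63443599  0.30305798] [-7.95797296e-04  9.85002160e-01  1.72540062e-01 -1.95609519e-04] 0.0853317005045862
```

View pics/scene0.png

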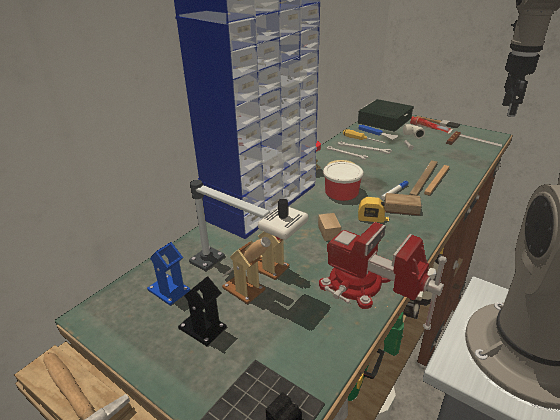

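View pics/top0.png

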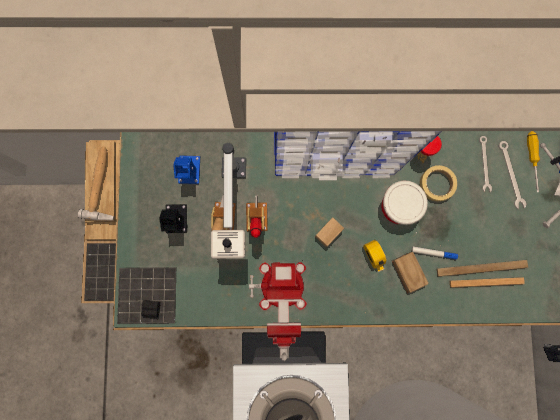

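The top view shows the lamp head at (227,243), the hinge at (228,148), the wooden stands at (217,217) and (257,217), and the red screwdriver in the right one (255,230). The chisel is therefore under the lamp head, in the left stand. Next I'll measure these.

Run:
```python
from h import *
T=np.load("top0.npz");S=np.load("scene0.npz")
Ct=cloud("top",T["d"]);Cs=cloud("scene",S["d"])
def rep(name,C,p,box,cond):
    u0,u1,v0,v1=box;c=C[v0:v1,u0:u1].reshape(-1,3);b=p[v0:v1,u0:u1].reshape(-1,3).astype(int)
    c=c[cond(c,b)]
    print(name,len(c),"mean",c.mean(0).round(4),"min",c.min(0).round(4),"max",c.max(0).round(4));return c
dark=lambda b:b.max(1)<70
rep("knob top",Ct,T["p"],(215,240,232,255),lambda c,b:dark(b)&(c[:,2]>.235))
rep("knob scene",Cs,S["p"],(270,295,190,225),lambda c,b:dark(b)&(c[:,2]>.232))
rep("head",Ct,T["p"],(205,250,225,262),lambda c,b:(c[:,2]>.19)&(c[:,2]<.232))
rep("hub",Ct,T["p"],(218,240,140,158),lambda c,b:dark(b)&(c[:,2]>.15))
rep("post sc",Cs,S["p"],(185,215,175,275),lambda c,b:(c[:,2]>.05)&(c[:,2]<.19)&(c[:,0]>.7)&(c[:,0]<1))
wood=lambda b:(b[:,2]>b[:,0]+35)&(b[:,2]>110)
for n,(C,p,box) in dict(top=(Ct,T["p"],(200,275,195,245)),sc=(Cs,S["p"],(225,295,225,305))).items():
  for lo,hi in((.003,.02),(.1,.14)):
    for s,m in(("L",1),("R",-1)):
      rep(f"{n} stand{s} z{lo}",C,p,box,lambda c,b:(c[:,2]>lo)&(c[:,2]<hi)&(m*(c[:,1]-.158)>0)&wood(b))
rep("red",Ct,T["p"],(240,275,195,245),lambda c,b:(b[:,2]>120)&(b[:,1]<60)&(c[:,2]>.1))
rep("vise",Ct,T["p"],(255,310,255,365),lambda c,b:(c[:,2]>.02))
rep("chis sc",Cs,S["p"],(240,275,230,260),lambda c,b:(c[:,2]>.14)&(c[:,2]<.198))
cv2.imwrite("pics/c1.png",cv2.resize(S["p"][170:310,220:340],None,fx=5,fy=4.2,interpolation=2))
for z in range(240,310,10):pass
```

```text
knob top 50 mean [0.4645 0.1578 0.2559] min [0.4569 0.1491 0.2362] max [0.4736 0.1663 0.2628]
knob scene 143 mean [0.4639 0.1622 0.2474] min [0.4563 0.1493 0.2323] max [0.477  0.1678 0.2581]
head 930 mean [0.4664 0.1585 0.2186] min [0.4312 0.1181 0.2054] max [0.5123 0.1998 0.2316]
hub 25 mean [0.698  0.1578 0.2161] min [0.6928 0.1461 0.1928] max [0.7047 0.1718 0.2252]
post sc 856 mean [0.7913 0.0848 0.1104] min [0.7    0.032  0.0501] max [0.8445 0.1731 0.1897]
top standL z0.003 23 mean [0.5975 0.206  0.007 ] min [0.5911 0.1974 0.0031] max [0.6036 0.213  0.0163]
top standR z0.003 158 mean [0.5736 0.0904 0.0083] min [0.521  0.0637 0.0033] max [0.6027 0.1238 0.0199]
top standL z0.1 183 mean [0.549  0.194  0.1224] min [0.5138 0.1717 0.1029] max [0.5737 0.212  0.1393]
top standR z0.1 240 mean [0.5476 0.0931 0.1212] min [0.5133 0.0731 0.1002] max [0.5733 0.1151 0.1394]
sc standL z0.003 167 mean [0.5659 0.2022 0.0074] min [0.5262 0.1676 0.004 ] max [0.6046 0.2176 0.0191]
sc standR z0.003 117 mean [0.5552 0.1043 0.0078] min [0.5217 0.0618 0.004 ] max [0.5935 0.1222 0.02  ]
sc standL z0.1 219 mean [0.5385 0.2015 0.1175] min [0.5001 0.1678 0.1002] max [0.5757 0.2113 0.1392]
sc standR z0.1 95 mean [0.5349 0.1123 0.1107] min [0.5139 0.1045 0.1   ] max [0.5721 0.1157 0.1226]
red 158 mean [0.515  0.0931 0.1491] min [0.4893 0.0806 0.113 ] max [0.541  0.1068 0.1689]
vise 2349 mean [0.3181 0.0242 0.1329] min [ 0.177  -0.0359  0.02  ] max [0.4256 0.0974 1.4864]
chis sc 255 mean [0.4963 0.1979 0.1612] min [0.4783 0.182  0.1405] max [0.5268 0.2074 0.1797]
```

View pics/c1.png

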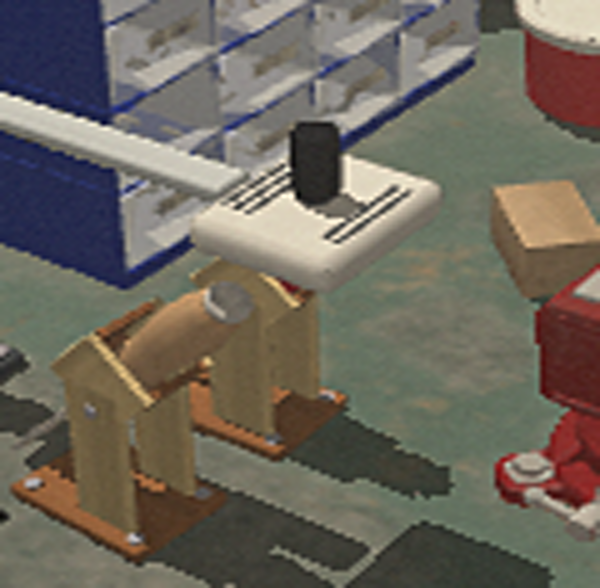

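The crop confirms it: the pale chisel handle is in the left wooden stand (y≈0.193), with its end under the lamp head. Next I'll plan the lamp swing.

```bash
cat >> h.py <<'E'
H=np.array([.7045,.158])
def knob(th,z,s):
    y=s*np.array([np.sin(th),np.cos(th),0]);zz=np.array([0,0,-1.])
    p=H+.24*np.array([-np.cos(th),np.sin(th)])
    return [p[0],p[1],z],quat(np.stack([np.cross(y,zz),y,zz],1))
E
python3 - <<'E'
from h import *
for s in(1,-1):
  for th in(0,.3,.6,.85,1.03,1.1):
    q=kin.inverse_kinematics(*knob(th,.303,s));print(s,th,None if q is None else np.round(q,2))
print(np.round(kin.inverse_kinematics(*knob(0,.42,1)),2) )
E
```

```text
1 0 [ 0.5   0.38 -1.15  1.93  0.4   1.08  0.75]
1 0.3 [ 0.32  0.46 -1.13  1.85  0.46  1.13  0.29]
1 0.6 [ 0.15  0.54 -1.07  1.73  0.51  1.18 -0.1 ]
1 0.85 [ 0.04  0.63 -1.04  1.59  0.57  1.25 -0.38]
1 1.03 [-0.01  0.71 -1.04  1.48  0.62  1.31 -0.56]
1 1.1 [-0.02  0.74 -1.05  1.43  0.65  1.34 -0.63]
-1 0 [ 0.26  0.27 -0.83  1.94  0.23  1.02 -2.24]
-1 0.3 [ 0.24  0.4  -1.    1.86  0.38  1.09 -2.78]
-1 0.6 [-1.27  0.43  0.85  1.82 -0.37  1.06 -2.45]
-1 0.85 [-1.34  0.64  1.06  1.69 -0.6   1.18 -2.55]
-1 1.03 [-1.36  0.85  1.27  1.58 -0.83  1.34 -2.59]
-1 1.1 [ 0.03  0.81 -1.19  1.43  0.75  1.4   2.45]
[ 0.54  0.22 -1.13  1.77  0.21  1.28  0.93]
```

Run:
```python
from h import *
s=env.get_state();p=np.array(s["tcp_pos"])
env.movel([p[0],p[1],.42],velocity=.3)
env.reach(*knob(0,.40,1))
s=env.get_state();print(s["time"],np.round(s["qpos"],2),np.round(s["force"],1))
po,q=knob(0,.303,1)
print("stop",env.movel(po,velocity=.12,rot=q,stop_force=15))
env.grip(.0,f_grip=40)
s=env.get_state();print(s["time"],np.round(s["tcp_pos"],4),np.round(s["force"],1),s["opening"],s["gripper_force"])
p,d=camera("scene");cv2.imwrite("pics/k1.png",p[100:310,180:400])
```

```text
3.5417 [ 0.49  0.22 -1.07  1.81  0.2   1.24  0.93] [0.5 0.2 0.8]
stop False
5.125 [0.4646 0.1581 0.3033] [-1.5  0.   4. ] 0.01895324169246457 39.19478014111519
```

View pics/k1.png

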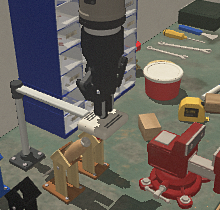

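The gripper holds the knob with an opening of 19 mm (knob at about (100,115) in the crop). Next I'll swing it along the arc.

Run:
```python
from h import *
for th in np.linspace(0,1.04,14)[1:]:
    po,q=knob(th,.303,1); env.movel(po,velocity=.12,rot=q)
    s=env.get_state();print(round(th,2),round(s["time"],2),np.round(s["force"],1),np.round(s["torque"],1),round(s["opening"],4))
    if np.linalg.norm(s["force"])>30: break
env.grip(.06);env.movel([po[0],po[1],.40],velocity=.2)
s=env.get_state();print(s["time"],np.round(s["qpos"],2))
for n in("scene","top"):
    p,d=camera(n);cv2.imwrite(f"pics/{n}2.png",p);np.savez(f"{n}2.npz",p=p,d=d)
```

```text
0.08 5.48 [-2.7  0.4  6.2] [-0.1  0.3 -0.1] 0.0188
0.16 5.79 [-1.4 -0.1  7. ] [ 0.1  0.5 -0. ] 0.0189
0.24 6.1 [-3.5  0.1  7.2] [ 0.2  0.5 -0.1] 0.0189
0.32 6.41 [-2.6  0.5  7.4] [ 0.3  0.6 -0.1] 0.0183
0.4 6.72 [-3.2  2.   7.1] [0.4 0.7 0. ] 0.0187
0.48 7.03 [-4.   2.9  6.8] [ 0.5  0.9 -0. ] 0.0184
0.56 7.33 [-4.5  2.6  6.3] [ 0.6  0.8 -0. ] 0.0186
0.64 7.64 [-4.6  3.3  5.8] [0.7 0.8 0. ] 0.0188
0.72 7.95 [-4.7  4.1  6.2] [0.8 0.9 0. ] 0.0183
0.8 8.26 [-3.2  4.8  5.4] [0.9 0.8 0. ] 0.018
0.88 8.57 [-3.   5.6  5.6] [1.  0.8 0. ] 0.0181
0.96 8.88 [-3.2  5.8  3.6] [ 1.2  0.7 -0. ] 0.0188
1.04 9.18 [-2.8  6.3  4.3] [ 1.2  0.7 -0. ] 0.0187
10.2917 [-0.19  0.53 -0.71  1.36  0.34  1.38 -0.37]
```

View pics/top2.png

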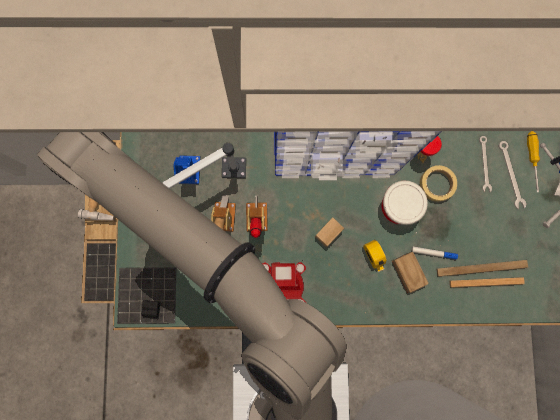

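View pics/scene2.png

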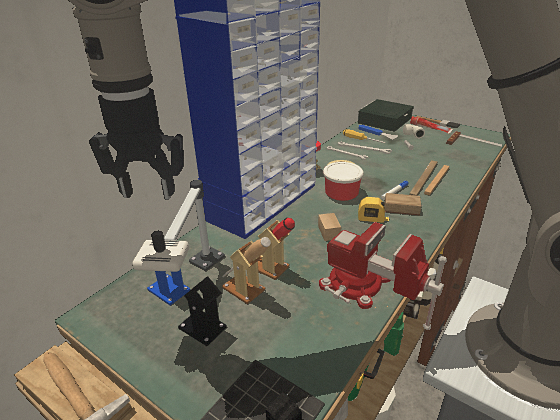

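The lamp head is now far left (scene (160,250)). The chisel handle is free at scene (262,245) and top (222,220). Next I'll measure its axis.

Run:
```python
from h import *
P=[]
for n in("top","scene"):
    T=np.load(n+"2.npz");C=cloud(n,T["d"]).reshape(-1,3)
    m=(C[:,0]>.45)&(C[:,0]<.56)&(C[:,1]>.165)&(C[:,1]<.225)&(C[:,2]>.142)&(C[:,2]<.2)
    c=C[m];print(n,len(c),c.min(0).round(4),c.max(0).round(4));P.append(c)
A=np.vstack(P)
# coordinates relative to expected axis: lean 40 deg
a=np.array([-np.sin(np.radians(40)),0,np.cos(np.radians(40))]);b=np.array([np.cos(np.radians(40)),0,np.sin(np.radians(40))])
for c in P:
    t=c@a;w=c@b;print("along",np.percentile(t,[0,5,50,90,98,100]).round(4),"perp",np.percentile(w,[0,2,50,98,100]).round(4),"y",np.percentile(c[:,1],[0,2,50,98,100]).round(4))
    for lo in np.arange(t.min(),t.max(),.01):
        k=(t>=lo)&(t<lo+.01)
        if k.sum()>5: print(round(lo,3),k.sum(),"w",w[k].min().round(4),w[k].max().round(4),"y",c[k,1].min().round(4),c[k,1].max().round(4))
# axis fit: circle in (w,y) for body points with least squares, allowing yaw
from scipy.optimize import least_squares
t=A@a;body=A[(t<t.max()-.02)]
def f(x):
    d=np.array([-np.sin(x[2]),x[3],np.cos(x[2])]);d/=np.linalg.norm(d);p0=np.array([x[0],x[1],.153])
    v=body-p0;return np.linalg.norm(v-np.outer(v@d,d),axis=1)-x[4]
r=least_squares(f,[.49,.193,.698,0,.015],loss="soft_l1",f_scale=.001)
print(r.x.round(4),np.abs(r.fun).mean())
```

```text
top 31 [0.5095 0.1762 0.1421] [0.5277 0.1969 0.1567]
scene 246 [0.477  0.1823 0.142 ] [0.5258 0.2065 0.1798]
along [-0.2291 -0.2278 -0.2202 -0.2129 -0.2116 -0.2112] perp [0.4845 0.4866 0.4949 0.4988 0.499 ] y [0.1762 0.1763 0.1837 0.1953 0.1969]
-0.229 19 w 0.488 0.499 y 0.1764 0.1969
-0.219 12 w 0.4845 0.4981 y 0.1762 0.1882
along [-0.2278 -0.2185 -0.193  -0.1787 -0.1777 -0.1766] perp [0.4695 0.4708 0.4839 0.4961 0.4977] y [0.1823 0.1846 0.1991 0.2045 0.2065]
-0.228 15 w 0.4835 0.4977 y 0.1914 0.2045
-0.218 34 w 0.4705 0.4966 y 0.1934 0.2065
-0.208 54 w 0.4695 0.4969 y 0.1891 0.2048
-0.198 48 w 0.4715 0.4948 y 0.19 0.2036
-0.188 88 w 0.4724 0.4938 y 0.1823 0.203
-0.178 7 w 0.4774 0.4915 y 0.1832 0.2002
[ 0.5023  0.19    0.7125 -0.0514  0.0138] 0.0007823893781888622
```

```bash
cat >> h.py <<'E'
G=np.array([.5023,.190,.153]);a=np.array([-np.sin(np.radians(40)),0,np.cos(np.radians(40))])
def pose(g,phi):
    f=np.radians(phi);z=np.array([np.sin(f),0,-np.cos(f)]);y=np.array([0,1.,0])
    return list(np.array(g)-.054*z),quat(np.stack([np.cross(y,z),y,z],1))
E
python3 - <<'E'
from h import *
for phi in(0,10,20):
  for n,g,f in(("hover",G+[0,0,.13],phi),("grasp",G,phi),("drawn",G+.165*a,phi),("level",np.array([.45,.19,.36]),phi+50),("level2",np.array([.52,.19,.36]),phi+50)):
    q=kin.inverse_kinematics(*pose(g,f));print(phi,n,None if q is None else np.round(q,2))
E
```

```text
0 hover [ 0.31  0.37 -0.98  1.8   0.33  1.15  0.8 ]
0 grasp [ 0.22  0.52 -0.89  1.93  0.51  0.93  0.65]
0 drawn [ 0.39  0.16 -1.05  2.    0.16  1.06  0.84]
0 level [-0.02 -0.22 -0.77  2.32  0.99  0.54 -0.02]
0 level2 [ 0.   -0.07 -0.72  2.23  1.15  0.54 -0.06]
10 hover [ 0.31  0.26 -0.96  1.91  0.38  0.97  0.75]
10 grasp [ 0.17  0.43 -0.85  2.05  0.64  0.75  0.5 ]
10 drawn [ 0.35  0.03 -1.    2.1   0.17  0.89  0.83]
10 level [-0.11 -0.18 -0.79  2.42  1.44  0.66 -0.51]
10 level2 [-0.12 -0.05 -0.68  2.34  1.6   0.65 -0.54]
20 hover [ 0.26  0.16 -0.92  2.02  0.47  0.79  0.65]
20 grasp [ 0.07  0.35 -0.77  2.16  0.87  0.6   0.24]
20 drawn [ 0.24 -0.07 -0.92  2.2   0.24  0.73  0.73]
20 level None
20 level2 [-0.22  0.02 -0.66  2.43  1.89  0.88 -0.86]
```

Run:
```python
from h import *
env.movel([.56,.30,.42],velocity=.25,rot=pose(G,0)[1])
p,q=pose(G+[0,0,.13],0);env.movel(p,velocity=.2,rot=q)
p,q=pose(G,0);print("stop",env.movel(p,velocity=.1,rot=q,stop_force=12))
s=env.get_state();print(s["time"],np.round(s["tcp_pos"],4),np.round(s["force"],1))
env.grip(0,f_grip=90)
s=env.get_state();print(s["time"],s["opening"],s["gripper_force"],np.round(s["force"],1))
for n in("scene",):
    im,d=camera(n);cv2.imwrite("pics/g3.png",cv2.resize(im[130:330,160:360],None,fx=2.5,fy=2.5))
```

```text
stop False
13.9333 [0.5026 0.1902 0.2076] [-0.3  0.5  0.6]
14.3167 0.029331045864264212 86.57900334190344 [-2.4 -2.   5.9]
```

View pics/g3.png

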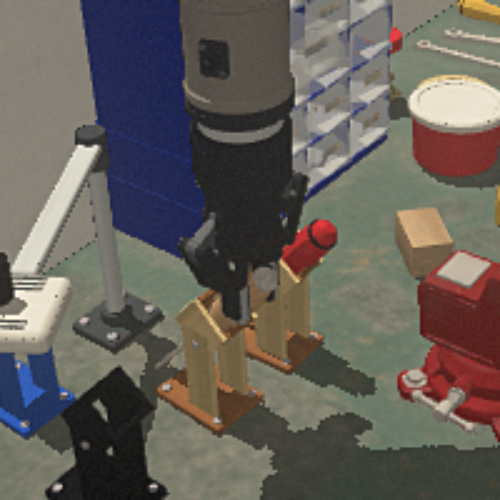

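The chisel handle is gripped (opening 29 mm, handle end at crop (265,280)), and the lamp and screwdriver are in place. Next I'll draw it out in steps.

Run:
```python
from h import *
for d in(.03,.06,.09,.12,.15,.17):
    p,q=pose(G+d*a,0);r=env.movel(p,velocity=.08,rot=q,stop_force=35)
    s=env.get_state();print(d,r,round(s["time"],2),np.round(s["force"],1),round(s["opening"],4))
    if r: raise SystemExit
env.dwell(.3)
g=G+.17*a
for k in np.linspace(0,1,6)[1:]:
    p,q=pose(g+k*(np.array([.52,.19,.38])-g),50*k);env.movel(p,velocity=.08,rot=q)
env.dwell(.5)
s=env.get_state();print(s["time"],np.round(s["qpos"],2),np.round(s["force"],1),s["opening"],s["gripper_force"])
for n in("scene",):
    im,d=camera(n);cv2.imwrite("pics/l4.png",im);np.savez("l4.npz",p=im,d=d)
```

```text
0.03 False 14.89 [1.2 0.3 1.8] 0.0294
0.06 False 15.42 [-0.7  0.1 -1.1] 0.0292
0.09 False 15.94 [ 0.1  0.1 -1.9] 0.029
0.12 False 16.47 [-0.5 -0.2 -2.5] 0.0291
0.15 False 16.99 [ 0.8 -0.6 -2. ] 0.0292
0.17 False 17.39 [ 0.3  0.3 -1.5] 0.0296
20.3917 [ 0.77 -0.21 -1.3   2.19  0.78  0.36  0.31] [ 0.5 -0.9 -0.9] 0.029386901120816517 87.42153425642755
```

View pics/l4.png

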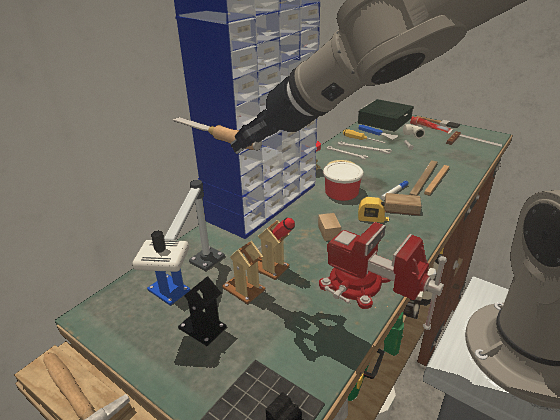

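The chisel is held out in front, blade tip at (175,121) and handle at (225,133). I'll check its level from depth before handing in.

Run:
```python
from h import *
T=np.load("l4.npz");C=cloud("scene",T["d"]);c=C[110:150,165:250].reshape(-1,3)
c=c[(np.abs(c[:,1]-.19)<.025)&(c[:,0]>.53)&(c[:,0]<.73)&(c[:,2]>.25)&(c[:,2]<.5)]
bl=c[c[:,0]>.61];print(len(c),len(bl),c.min(0).round(3),c.max(0).round(3))
k=np.polyfit(bl[:,0],bl[:,2],1);print("blade pitch deg",np.degrees(np.arctan(k[0])),"z",np.polyval(k,[.6,.7]))
```

```text
561 209 [0.53  0.175 0.367] [0.708 0.213 0.393]
blade pitch deg 0.014122414040817582 z [0.37926195 0.3792866 ]
```

```bash
python3 -c "
from h import *
print(np.abs(env.get_state()['joint_velocities']).max());print(job.job_done())"
```

```text
0.0032306403624246635
the job is handed in; nothing more can be done
None
```

The job is handed in: I swung the lamp about 60° (1.04 rad) to the left, and the chisel is out of its stand, held level and still about 0.38 m above the bench; the screwdriver, wood block and tape measure look undisturbed in the last picture.

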